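# Dress the display block with the lidded porcelain canister

## Task

Stand the square porcelain canister in the middle of the square wooden display block, with its sides square to the block's, and close it with the square lid, fully down on the rim all round. The porcelain is thin, so grip it lightly, set each piece down softly and do not drop or knock it. Leave everything else on the table standing where it is.

Things in the scene. Friction and masses are not known exactly. Their poses are not given: they have to be found in the camera images.
- jar: Square open-topped canister of thin white porcelain, 60 x 60 mm outside, 80 mm high, walls and floor 5 mm, 0.2 to 0.4 kg. Cracks if gripped with over 50 N per finger or set down or knocked with over 60 N (20 to 30 N carries it). Origin: centre of its underside; z up, x and y along its sides. It starts upright on the table, tumbler and tin 14 mm off two neighbouring faces.
- lid: Square lid of the same porcelain, as fragile: 64 x 64 mm plate 6 mm thick, a 43 x 43 x 4 mm lip below, an upright bar handle on top 34 mm long (x), 12 mm thick (y), 28 mm tall; 38 mm high in all, 0.12 kg. Origin: centre of the lip's underside; z up. It starts lip down on the table. Closed, its origin lies 76 mm above the canister's underside; any quarter turn fits.
- plinth: Fixed square display block of brown wood, 76 x 76 mm, 30 mm high. Origin: centre of its underside, on the table; x and y along its sides.
- roundlid: Round white porcelain lid with a round knob, 76 mm diameter, 37 mm high, lying on the table; belongs to another jar, leave it. Origin: centre of its underside.
- tumbler: Steel tumbler, 60 mm diameter, 95 mm high, standing beside one face of the canister. Bystander. Origin: centre of its underside.
- tin: Flat round aluminium tin, 60 mm diameter, 25 mm high, beside a neighbouring face of the canister. Bystander. Origin: centre of its underside.
- mill: Dark wooden pepper mill, 50 mm diameter, 125 mm high, standing 6 mm from one face of the display block. Bystander. Origin: centre of its underside.
- trivet: Round cork disc, 50 mm diameter, 20 mm high, lying 6 mm from a neighbouring face of the display block. Bystander. Origin: centre of its underside.
- roundjar: Open round white porcelain jar, 86 mm diameter, 110 mm high. Bystander. Origin: centre of its underside.
- spoon: Wooden spoon, 160 mm long, lying on the table on the left. Bystander. Origin: middle of its length, roughly.
- bowl: Small blue bowl, 100 mm diameter, 45 mm high. Bystander. Origin: centre of its underside.

How it is judged:
On the way:
1. the canister stands on the display block, let go (horizontal distance between jar and plinth below 0.008 m and z of jar in the frame of plinth between 0.027 and 0.033 m and angle between jar's own z axis and vertical below 0.05 rad and (angle between the x axis of jar and the x axis of plinth, either way round below 0.13 rad or angle between the x axis of jar and the y axis of plinth, either way round below 0.13 rad) and contact force between jar and the fingers below 0.1 N), for 0.2 s.
At the end, for the whole second after the job is handed in: Canister upright on the block, centred within 8 mm and square within 7 degrees; square lid level and fully down on it, within 5 mm and 11 degrees (origin 73 to 78.5 mm above the canister's underside); both released and at rest; bystanders within 10 mm of their starts (horizontal distance between jar and plinth below 0.008 m and z of jar in the frame of plinth between 0.027 and 0.033 m and angle between each of jar, lid's own z axis and vertical below 0.05 rad and (angle between the x axis of jar and the x axis of plinth, either way round below 0.13 rad or angle between the x axis of jar and the y axis of plinth, either way round below 0.13 rad) and horizontal distance between lid and jar below 0.005 m and z of lid in the frame of jar between 0.073 and 0.0785 m and (angle between the x axis of lid and the x axis of jar, either way round below 0.2 rad or angle between the x axis of lid and the y axis of jar, either way round below 0.2 rad) and linear speed of each of jar, lid below 0.01 m/s); the robot touches nothing.
It fails at once if the two fingers together squeeze the canister or the lid with more than 100 N (50 N each) (contact force between any of jar, lid and the fingers above 100 N).
It fails at once if the canister or the lid is set down or knocked with more than 60 N (contact force between lid and jar above 60 N or contact force between any of jar, lid and plinth above 60 N or contact force between any of jar, lid and tumbler above 60 N or contact force between any of jar, lid and tin above 60 N or contact force between any of jar, lid and mill above 60 N or contact force between any of jar, lid and trivet above 60 N or contact force between any of jar, lid and roundlid above 60 N or contact force between any of jar, lid and roundjar above 60 N or contact force between any of jar, lid and spoon above 60 N or contact force between any of jar, lid and bowl above 60 N).
It fails at once if the canister or the lid is let fall (from more than about 6 mm) or sent sliding ((contact force between jar and the fingers below 0.1 N and linear speed of jar above 0.35 m/s) or (contact force between lid and the fingers below 0.1 N and linear speed of lid above 0.35 m/s)).
It fails at once if the canister or the lid is tipped over (angle between any of jar, lid's own z axis and vertical above 0.5 rad).
It fails at once if a bystander is moved more than 10 mm (distance of any of tumbler, tin, mill, trivet, roundlid, roundjar, spoon, bowl from where it was at the start of the episode above 0.01 m).
It also fails if it takes over 61 s, if anything falls off the work surface, if the arm or the gripper's body presses on something with over 40 N, if the wrist force passes 120 N, or if a joint passes its speed limit or range.

## Robot

A 6-joint arm with a two-finger parallel gripper is mounted at the origin on the work surface. World frame = base frame: x ahead of the robot, y to its left, z up, the work surface at z = 0. Lengths are in m, angles in rad, forces in N, time in s.
With the tool pointing down it reaches from about 0.4 to 0.825 m from the base axis. Payload 7 kg.
Tool frame: the origin (TCP) lies on the centre line of the jaws, within the pads' length; the fingertips stand 22 mm ahead of it and the grasp point (between the pads) lies 3 mm ahead of it; z points along the fingers, y is the line along which they close (so a half turn about z gives the same grasp; the last joint's range is limited). The gripper opens to 88 mm and grips with 3 to 60 N. Pads are 19 mm wide; open, the fingers measure 130 mm over their backs; the gripper's body (78 mm by 193 mm) begins 47 mm behind the grasp point.
Start: joints at [1.428, 0.359, 0.012, 0, -1.224, -0.288], TCP at [0.282, 0.613, 0.249] pointing down, gripper open.
Joint ranges: [-3.07, 3.07], [-1.43, 2.12], [-1.02, 1.25], [-3.03, 1.67], [-3.05, -0], [-3.03, 3.03]. Speed limits (rad/s): [2.39, 2.39, 3.01, 3.14, 3.14, 3.14].

## Interface

Orientations are given as [roll, pitch, yaw] about the fixed x, y, z axes, in that order (R = Rz(yaw) Ry(pitch) Rx(roll)).
In Python, from station import arm gives the robot as it stands.
- The arm moves only by the tool arm_command, never from a script. Its argument "series" is one flat list of numbers, 7 for each row, row after row: the turn, a rotation vector about the tool's x, y, z each as a share of 90 degrees, from -1 to 1, then the shift along the tool's x, y, z each as a share of 0.1 m, from -1 to 1, then the opening, from 0 (shut) to 1 (fully open). A call has 1 to 8 rows; each row is the pose to reach, as a shift and turn from the pose commanded when the call began, along the tool's axes at that moment; what a row does not reach only later rows make up. A row lasts 1/8 s, in which the tool goes at most 62.5 mm and 10.7 degrees, less where a joint would pass 70% of its speed; a pose out of reach is approached as far as the arm can. A call with a number of a shift or a turn outside -1 to 1 is refused whole. A call with a gripper value outside its range is refused whole. The fingers move at their own pace and stop on an object; "force" is the grip in N (left out, the last holds). Time passes only in rows, so rows that repeat a pose let the fingers close. It gives the time, the measured TCP pose, the force, the opening and the grip force at its end, in the units of the state.
- arm.get_state(): the state, without advancing time (a new reading comes with each control period).
- arm.grab_frame(name): name is "side" or "top" or "wrist"; returns the picture (480x640x3 uint8, blue, green, red); there is no depth.
- arm.camera_model(name): a dict with "fovy" (degrees; the focal length in pixels is half the picture's height over the tangent of half this angle, whatever the lens; pixels are square), "cx", "cy" (the principal point, pixels), "D" ([k1, k2, p1, p2, k3] as OpenCV has them; the pictures are not rectified), "pose" (4x4, takes a point from camera to world coordinates). Camera axes: x right, y down, z forward; pixel columns grow to the right and rows downward; lengths in m; the calibration is good to about 2 mm. A picture is of the moment at which its call begins: read the wrist's pose just before it. camera_model takes no time and is no camera call; for the wrist camera it gives the pose at the moment of the call.
- arm.job_done(): hands the job in; it is judged then, once.
The state is a dict: "t": time; "q": joint angles; "qd": joint speeds; "joint_efforts": joint torques, N m; "eef_pos": TCP position; "ee_rot": TCP orientation; "force": force on the tool from outside, world axes, zero at the start; "moment": the same for the moment, N m; "width": finger opening in m; "gripper_force": force on a finger pad.
Only numpy, scipy, OpenCV 4.12 (cv2) and the standard library are available. Lean on these libraries where they do the work, as an engineer would, in place of code of your own. Each camera call takes 0.05 s, during which the arm holds its last target. There are 200 camera calls.

## Working session

There is one attempt and no reset: what is moved stays moved. The work goes in short steps, Python scripts to look and compute and a tool call to move; the robot and the scene stay as the last step left them, time stands still between calls to the robot, and variables do not carry over. Pictures are saved under pics/ and viewed, at most 12 in all, crops included, and the job is handed in when it is done.

Besides the shell and the picture viewer there is one more tool, called after ">>>" as name(argument=value, ...) on one line, values as JSON. arm_command: Moves the arm, as the interface text tells. Its arguments: {"type":"object","properties":{"series":{"type":"array"},"force":{"type":"number"}},"required":["series"]}

```bash
mkdir -p pics; python3 - <<'E'
from station import arm
import cv2,numpy as np
s=arm.get_state();print({k:np.round(v,3) for k,v in s.items()})
for n in("top","side","wrist"):
    m=arm.camera_model(n);print(n,m["fovy"],m["cx"],m["cy"],m["D"],np.round(m["pose"],4).tolist())
    cv2.imwrite(f"pics/{n}0.png",arm.grab_frame(n))
E
```

```text
{'t': np.float64(0.0), 'q': array([ 1.428,  0.359,  0.011, -0.   , -1.224, -0.288]), 'qd': array([ 0.001,  0.001,  0.001,  0.001, -0.   ,  0.001]), 'joint_efforts': array([ 1.0000e-03, -5.8272e+01,  2.9306e+01,  6.9970e+00,  7.0000e-03,
       -0.0000e+00]), 'eef_pos': array([0.282, 0.613, 0.248]), 'ee_rot': array([ 3.14 , -0.   , -0.431]), 'force': array([-0.041,  0.416, -0.118]), 'moment': array([ 0.019, -0.009,  0.065]), 'gripper_force': np.float64(0.0), 'width': np.float64(0.088)}
top 47.42942789350553 315.33785911429317 236.10898945416318 [-0.092976  0.        0.        0.        0.      ] [[-0.0054, -0.9817, 0.1904, 0.3242], [-0.9998, 0.0091, 0.0185, -0.0188], [-0.0199, -0.1902, -0.9815, 1.4644], [0.0, 0.0, 0.0, 1.0]]
side 56.821409074324954 318.9573466006967 245.70057242679383 [0.01099605 0.         0.         0.         0.        ] [[-0.9535, -0.2173, 0.2091, 0.3501], [-0.3011, 0.723, -0.6217, 0.68], [-0.0161, -0.6558, -0.7548, 0.8632], [0.0, 0.0, 0.0, 1.0]]
wrist 63.44466039938285 323.1402740657334 237.9168759210292 [0.0032424 0.        0.        0.        0.       ] [[-0.4184, -0.8735, -0.249, 0.35], [-0.9083, 0.4027, 0.1134, 0.5824], [0.0012, 0.2736, -0.9618, 0.3834], [0.0, 0.0, 0.0, 1.0]]
```

View pics/top0.png

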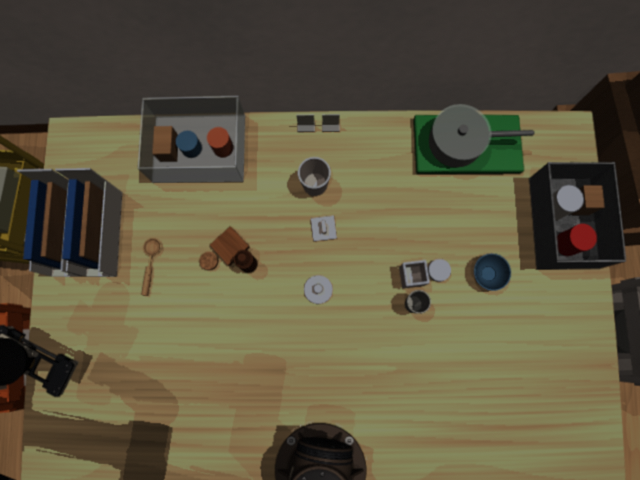

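View pics/side0.png

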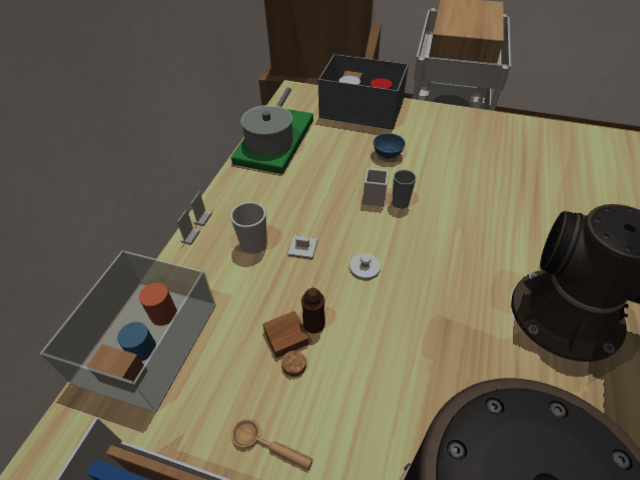

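The top view shows the canister at (415,273), the tin right of it (439,270) and the tumbler nearer the robot (417,301). The square lid is at (323,228), the plinth at (230,245), the mill at (245,261) and the trivet at (208,261). The side view shows the same things: canister (375,187), lid (303,246), plinth (286,334).

```bash
cat > h.py <<'E'
import cv2,numpy as np
from scipy.spatial.transform import Rotation as R
def ray(m,px):
    f=240/np.tan(np.radians(m["fovy"])/2)
    K=np.array([[f,0,m["cx"]],[0,f,m["cy"]],[0,0,1]])
    u=cv2.undistortPoints(np.array(px,float).reshape(-1,1,2),K,np.array(m["D"])).reshape(-1,2)
    P=np.array(m["pose"]);return P[:3,3],np.c_[u,np.ones(len(u))]@P[:3,:3].T
def onz(m,px,z):
    o,d=ray(m,px);return o+d*((z-o[2])/d[:,2])[:,None]
def tri(ms,pxs):
    A=0;b=0;L=[]
    for m,p in zip(ms,pxs):
        o,d=ray(m,[p]);d=d[0]/np.linalg.norm(d[0]);Q=np.eye(3)-np.outer(d,d);A=A+Q;b=b+Q@o;L.append((Q,o))
    x=np.linalg.solve(A,b);return x,[np.linalg.norm(Q@(x-o)) for Q,o in L]
def proj(m,X):
    f=240/np.tan(np.radians(m["fovy"])/2);K=np.array([[f,0,m["cx"]],[0,f,m["cy"]],[0,0,1]])
    W=np.linalg.inv(m["pose"]);return cv2.projectPoints(np.array(X,float).reshape(-1,1,3),cv2.Rodrigues(W[:3,:3])[0],W[:3,3],K,np.array(m["D"]))[0].reshape(-1,2)
def tool(s,pos,yaw=None):
    """tool-axis units to a downward pose: turn share, shift share"""
    Rt=R.from_euler("xyz",s["ee_rot"]);d=Rt.inv().apply(np.array(pos)-s["eef_pos"])/0.1
    r=np.zeros(3) if yaw is None else (Rt.inv()*R.from_euler("xyz",[np.pi,0,yaw])).as_rotvec()/(np.pi/2)
    return np.round(r,3),np.round(d,3)
E
python3 - <<'E'
from station import arm
from h import *
m=arm.camera_model("top");ms=arm.camera_model("side")
for n,p,z in[("jar",(415,273),.08),("tin",(439,270),.025),("tumbler",(417,301),.095),("lid",(323,228),.01),("plinth",(230,245),.03),("mill",(245,261),.06),("trivet",(208,261),.02),("rlid",(318,289),.02),("rjar",(314,175),.1)]:
    print(n,onz(m,[p],z)[0].round(3))
for n,a,b in[("jar",(415,272),(376,176)),("lid",(323,228),(303,245)),("plinth",(230,243),(286,329))]: 
    x,e=tri([m,ms],[a,b]);print(n,x.round(3),np.round(e,4))
s=arm.get_state();P=arm.camera_model("wrist")["pose"]
print("cam in tool",(R.from_euler("xyz",s["ee_rot"]).inv().as_matrix()@(P[:3,3]-s["eef_pos"])).round(3),(R.from_euler("xyz",s["ee_rot"]).inv().as_matrix()@P[:3,:3]).round(3).tolist())
E
```

```text
jar [ 0.495 -0.246  0.08 ]
tin [ 0.509 -0.319  0.025]
tumbler [ 0.422 -0.246  0.095]
lid [ 0.629 -0.012  0.01 ]
plinth [0.58  0.237 0.03 ]
mill [0.532 0.191 0.06 ]
trivet [0.539 0.298 0.02 ]
rlid [0.462 0.002 0.02 ]
rjar [0.751 0.01  0.1  ]
jar [ 0.496 -0.246  0.081] [0.0013 0.0013]
lid [ 0.627 -0.013  0.011] [0.0012 0.0012]
plinth [0.582 0.237 0.026] [0.004 0.004]
cam in tool [ 0.075 -0.001 -0.136] [[-0.001, -0.962, -0.274], [1.0, -0.001, -0.001], [0.0, -0.274, 0.962]]
```

View pics/wrist0.png

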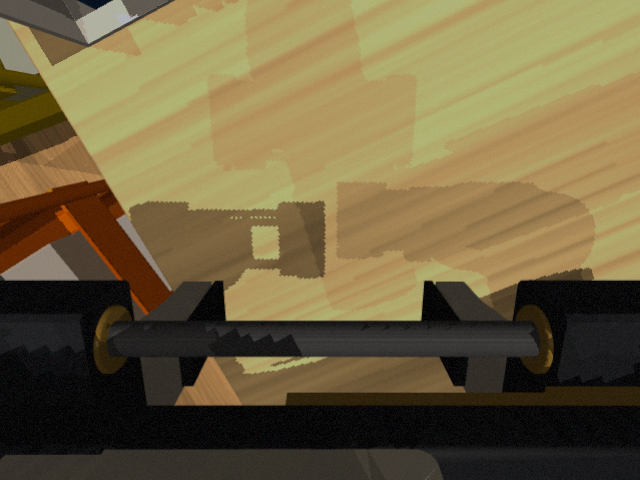

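The wrist view shows only table and shadows, with the jaws across rows 280 and below. The camera looks towards tool −x. I move to the plinth first, turning to yaw 0.

>>> arm_command(series=[0,0,-0.274,1,1,-0.5,1,0,0,-0.274,1,1,-0.5,1,0,0,-0.274,1,1,-0.5,1], force=20)

```text
t: 0.52
eef_pos: [0.3319, 0.4785, 0.3002]
ee_rot: [-3.14, -0.001, 0.002]
force: [-0.2, 0.6, 0.9]
width: 0.0874
gripper_force: 0.0
```

>>> arm_command(series=[0,0,0,1,0.8,0,1,0,0,0,1,0.8,0,1])

```text
t: 0.78
eef_pos: [0.4292, 0.4016, 0.299]
ee_rot: [-3.141, -0.0, 0.001]
force: [2.0, 0.3, 0.2]
width: 0.0875
gripper_force: 0.0
```

>>> arm_command(series=[0,0,0,1,0.8,0,1,0,0,0,1,0.8,0,1])

```text
t: 1.02
eef_pos: [0.5274, 0.323, 0.2986]
ee_rot: [-3.141, 0.0, -0.0]
force: [0.5, 1.7, 0.3]
width: 0.0876
gripper_force: 0.0
```

>>> arm_command(series=[0,0,0,1,0.8,0,1,0,0,0,1,0.8,0,1,0,0,0,1,0.8,0,1,0,0,0,1,0.8,0,1])

```text
t: 1.52
eef_pos: [0.6262, 0.2438, 0.2978]
ee_rot: [3.141, 0.001, -0.002]
force: [-1.1, 0.3, -0.5]
width: 0.088
gripper_force: 0.0
```

```bash
cat > shot.py <<'E'
import sys,pickle,cv2,numpy as np
from station import arm
s=arm.get_state();m=arm.camera_model("wrist");f=arm.grab_frame("wrist")
cv2.imwrite(f"pics/{sys.argv[1]}.png",f);pickle.dump((s,m),open(f"pics/{sys.argv[1]}.pkl","wb"))
print(round(float(s["t"]),2),s["eef_pos"].round(4),np.round(s["ee_rot"],3),np.abs(s["qd"]).max().round(3))
E
python3 shot.py p1
```

```text
1.52 [0.6262 0.2438 0.2978] [ 3.141e+00  1.000e-03 -2.000e-03] 0.032
```

View pics/p1.png

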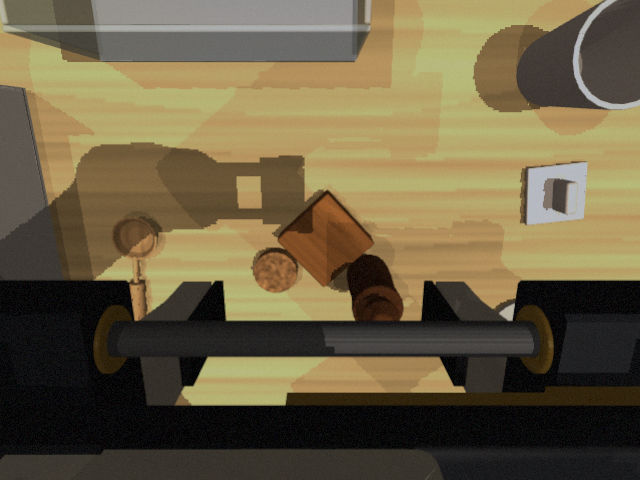

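The plinth shows as a diamond centred at about (325,238), with the trivet at (275,270), the mill at (375,290) and the square lid at (555,195). Next come shifted views on the way to the canister.

>>> arm_command(series=[0,0,0,0.2,1,0,1,0,0,0,0.2,1,0,1,0,0,0,0.2,1,0,1,0,0,0,0.2,1,0,1])

```text
t: 2.08
eef_pos: [0.6455, 0.1455, 0.299]
ee_rot: [-3.141, -0.001, 0.001]
force: [-0.2, 0.5, -0.6]
width: 0.0873
gripper_force: 0.0
```

```bash
python3 shot.py p2
```

```text
2.08 [0.6455 0.1455 0.299 ] [-3.141e+00 -1.000e-03  1.000e-03] 0.011
```

>>> arm_command(series=[0,0,0,0.2,1,0,1,0,0,0,0.2,1,0,1,0,0,0,0.2,1,0,1,0,0,0,0.2,1,0,1])

```text
t: 2.62
eef_pos: [0.6659, 0.0455, 0.2985]
ee_rot: [-3.141, 0.0, 0.001]
force: [-0.4, -0.1, -0.1]
width: 0.0876
gripper_force: 0.0
```

```bash
python3 shot.py l1
```

```text
2.62 [0.6659 0.0455 0.2985] [-3.141e+00  0.000e+00  1.000e-03] 0.013
```

>>> arm_command(series=[0,0,0,0,1,0,1,0,0,0,0,1,0,1,0,0,0,0,1,0,1,0,0,0,0,1,0,1])

```text
t: 3.18
eef_pos: [0.6661, -0.0545, 0.2986]
ee_rot: [-3.141, -0.0, 0.001]
force: [0.6, -0.0, -0.2]
width: 0.0876
gripper_force: 0.0
```

```bash
python3 shot.py l2
```

```text
3.17 [ 0.6661 -0.0545  0.2986] [-3.141e+00 -0.000e+00  1.000e-03] 0.013
```

>>> arm_command(series=[0,0,0,-1,1,-0.3,1,0,0,0,-1,1,-0.3,1,0,0,0,-1,1,-0.3,1,0,0,0,-1,1,-0.3,1,0,0,0,-1,1,-0.3,1])

```text
t: 3.85
eef_pos: [0.5666, -0.1545, 0.3281]
ee_rot: [-3.141, 0.0, 0.001]
force: [1.0, 0.1, -0.1]
width: 0.0875
gripper_force: 0.0
```

```bash
python3 shot.py j1
```

```text
3.85 [ 0.5666 -0.1545  0.3281] [-3.141e+00  0.000e+00  1.000e-03] 0.013
```

>>> arm_command(series=[0,0,0,0,1,0,1,0,0,0,0,1,0,1,0,0,0,0,1,0,1,0,0,0,0,1,0,1])

```text
t: 4.4
eef_pos: [0.5664, -0.2549, 0.3276]
ee_rot: [-3.141, 0.001, -0.0]
force: [-0.0, -0.2, -0.1]
width: 0.0875
gripper_force: 0.0
```

```bash
python3 shot.py j2; python3 - <<'E'
import cv2,numpy as np
f=[cv2.imread(f"pics/{n}.png") for n in("l1","l2","j1","j2")]
f=[cv2.resize(i[:300],(400,188)) for i in f]
cv2.imwrite("pics/mos.png",np.vstack([np.hstack(f[:2]),np.hstack(f[2:])]))
E
```

```text
4.4 [ 0.5664 -0.2549  0.3276] [-3.141e+00  1.000e-03 -0.000e+00] 0.015
```

View pics/mos.png

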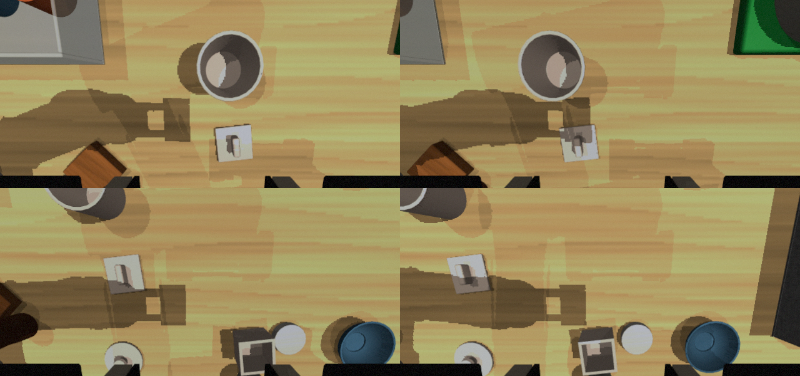

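The mosaic shows the lid clear in l1 and l2, at full-frame pixels of about (374,228) and (285,228). The canister sits at (410,570/2) in j1, partly behind the jaws, so I back off in +x for it.

>>> arm_command(series=[0,0,0,0.8,0.3,0,1,0,0,0,0.8,0.3,0,1,0,0,0,0.8,0.3,0,1,0,0,0,0.8,0.3,0,1])

```text
t: 4.95
eef_pos: [0.6459, -0.2845, 0.3285]
ee_rot: [-3.141, 0.0, 0.001]
force: [-0.3, -0.0, -0.4]
width: 0.0879
gripper_force: 0.0
```

```bash
python3 shot.py j3
```

```text
4.95 [ 0.6459 -0.2845  0.3285] [-3.141e+00  0.000e+00  1.000e-03] 0.019
```

>>> arm_command(series=[0,0,0,0,-0.8,0,1,0,0,0,0,-0.8,0,1,0,0,0,0,-0.8,0,1,0,0,0,0,-0.8,0,1])

```text
t: 5.5
eef_pos: [0.6457, -0.2059, 0.3292]
ee_rot: [3.141, -0.001, -0.0]
force: [0.6, -0.1, -1.3]
width: 0.0881
gripper_force: 0.0
```

```bash
python3 shot.py j4; cat > meas.py <<'E'
import pickle
from h import *
def load(n): s,m=pickle.load(open(f"pics/{n}.pkl","rb"));return cv2.imread(f"pics/{n}.png"),m
def quad(n,X,lo,hi,r,hole=None):
    """corners of the quadrilateral blob (HSV range) near the projected world point X"""
    f,m=load(n);u,v=proj(m,[X])[0];hsv=cv2.cvtColor(f,cv2.COLOR_BGR2HSV)
    k=cv2.inRange(hsv,np.array(lo),np.array(hi));k[288:]=0
    w=np.zeros_like(k);cv2.circle(w,(int(u),int(v)),r,255,-1);k&=w
    k=cv2.morphologyEx(k,cv2.MORPH_OPEN,np.ones((3,3)))
    c=max(cv2.findContours(k,cv2.RETR_EXTERNAL,cv2.CHAIN_APPROX_NONE)[0],key=cv2.contourArea)
    h=cv2.convexHull(c);q=cv2.approxPolyN(h,4,ensure_convex=True).reshape(-1,2)
    return m,np.array(q,float),f,(u,v),cv2.contourArea(h)
E
python3 - <<'E'
from meas import *
ims=[]
for t,(X,lo,hi,r) in {"plinth":((.582,.237,.03),(0,110,60),(14,255,255),68),"lid":((.628,-.013,.01),(0,0,95),(180,45,255),55),"jar":((.495,-.246,.08),(0,0,125),(180,45,255),65)}.items():
    for n in {"plinth":("p1","p2"),"lid":("l1","l2"),"jar":("j3","j4")}[t]:
        m,q,f,(u,v),a=quad(n,X,lo,hi,r);z=X[2]
        P=onz(m,q,z);print(t,n,a,q.tolist(),"c",P.mean(0).round(4),"edges",np.linalg.norm(np.roll(P,-1,0)-P,axis=1).round(4),"ang",np.degrees([np.arctan2(*(d[1::-1])) for d in np.roll(P,-1,0)-P]).round(1))
        cv2.polylines(f,[q.astype(int)],True,(0,0,255),1);u,v=int(u),int(v)
        c=f[max(v-65,0):v+65,max(0,u-65):u+65];ims.append(cv2.resize(c,(260,260)))
cv2.imwrite("pics/q.png",np.vstack([np.hstack(ims[0::2]),np.hstack(ims[1::2])]))
E
```

```text
5.5 [ 0.6457 -0.2059  0.3292] [ 3.141e+00 -1.000e-03 -0.000e+00] 0.014
plinth p1 5490.0 [[375.0, 243.0], [286.0, 318.0], [278.0, 238.0], [327.0, 192.0]] c [0.5732 0.2518 0.03  ] edges [0.1336 0.0957 0.0727 0.0763] ang [ 132.1    3.5  -46.7 -137. ]
plinth p2 4311.5 [[286.0, 261.0], [254.0, 287.0], [155.0, 287.0], [236.0, 211.0]] c [0.5777 0.2459 0.03  ] edges [0.048  0.1112 0.1298 0.0763] ang [ 130.    90.   -47.9 -137.4]
lid l1 2970.5 [[403.0, 252.0], [350.0, 258.0], [344.0, 205.0], [401.0, 199.0]] c [ 0.6306 -0.0121  0.01  ] edges [0.0611 0.0625 0.0632 0.0617] ang [  96.8    7.2  -83.9 -174.7]
lid l2 2553.5 [[318.0, 253.0], [263.0, 258.0], [257.0, 221.0], [311.0, 198.0]] c [ 0.6262 -0.0135  0.01  ] edges [0.0637 0.0441 0.0662 0.0643] ang [  95.4    6.3  -66.8 -173.3]Traceback (most recent call last):
  File "<stdin>", line 5, in <module>
  File "meas.py", line 10, in quad
    c=max(cv2.findContours(k,cv2.RETR_EXTERNAL,cv2.CHAIN_APPROX_NONE)[0],key=cv2.contourArea)
ValueError: max() iterable argument is empty
```

I shifted the wrong way: the canister moves up in the picture when the camera goes −x. I correct that.

>>> arm_command(series=[0,0,0,-1,0,0,1,0,0,0,-1,0,0,1])

```text
t: 5.8
eef_pos: [0.5439, -0.2065, 0.328]
ee_rot: [3.142, 0.001, -0.002]
force: [0.2, 0.8, 1.9]
width: 0.0877
gripper_force: 0.0
```

>>> arm_command(series=[0,0,0,-0.4,0,0,1,0,0,0,-0.4,0,0,1,0,0,0,-0.4,0,0,1,0,0,0,-0.4,0,0,1])

```text
t: 6.3
eef_pos: [0.5066, -0.2058, 0.3282]
ee_rot: [-3.142, 0.001, -0.001]
force: [-0.1, 0.2, -0.4]
width: 0.0875
gripper_force: 0.0
```

```bash
python3 shot.py j5
```

```text
6.3 [ 0.5066 -0.2058  0.3282] [-3.142e+00  1.000e-03 -1.000e-03] 0.005
```

>>> arm_command(series=[0,0,0,0,0.8,0,1,0,0,0,0,0.8,0,1,0,0,0,0,0.8,0,1,0,0,0,0,0.8,0,1])

```text
t: 6.85
eef_pos: [0.5061, -0.2852, 0.3282]
ee_rot: [-3.141, 0.001, -0.001]
force: [0.7, 0.1, 0.4]
width: 0.0879
gripper_force: 0.0
```

```bash
python3 shot.py j6; python3 - <<'E'
from meas import *
ims=[]
for t,(X,lo,hi,r) in {"plinth":((.582,.237,.03),(0,110,90),(14,255,255),62),"lid":((.628,-.013,.01),(0,0,95),(180,45,255),55),"jar":((.495,-.246,.08),(0,0,125),(180,45,255),65)}.items():
    for n in {"plinth":("p1","p2"),"lid":("l1","l2"),"jar":("j5","j6")}[t]:
        m,q,f,(u,v),a=quad(n,X,lo,hi,r);z=X[2]
        P=onz(m,q,z);print(t,n,a,q.tolist(),"c",P.mean(0).round(4),"edges",np.linalg.norm(np.roll(P,-1,0)-P,axis=1).round(4),"ang",np.degrees([np.arctan2(*(d[1::-1])) for d in np.roll(P,-1,0)-P]).round(1))
        u,v=int(u),int(v)
        c=f[max(v-65,0):v+65,max(0,u-65):u+65];ims.append(cv2.resize(c,(260,260)))
cv2.imwrite("pics/q.png",np.vstack([np.hstack(ims[0::2]),np.hstack(ims[1::2])]))
E
```

```text
6.85 [ 0.5061 -0.2852  0.3282] [-3.141e+00  1.000e-03 -1.000e-03] 0.012
plinth p1 4527.5 [[374.0, 243.0], [323.0, 286.0], [277.0, 240.0], [327.0, 193.0]] c [0.5823 0.2417 0.03  ] edges [0.0748 0.0732 0.0744 0.0748] ang [ 132.1   42.7  -46.7 -137. ]
plinth p2 3838.5 [[284.0, 260.0], [239.0, 305.0], [188.0, 257.0], [235.0, 211.0]] c [0.5813 0.2411 0.03  ] edges [0.0756 0.078  0.0752 0.0747] ang [ 135.8   42.4  -46.8 -137.4]
lid l1 2970.5 [[403.0, 252.0], [350.0, 258.0], [344.0, 205.0], [401.0, 199.0]] c [ 0.6306 -0.0121  0.01  ] edges [0.0611 0.0625 0.0632 0.0617] ang [  96.8    7.2  -83.9 -174.7]
lid l2 2553.5 [[318.0, 253.0], [263.0, 258.0], [257.0, 221.0], [311.0, 198.0]] c [ 0.6262 -0.0135  0.01  ] edges [0.0637 0.0441 0.0662 0.0643] ang [  95.4    6.3  -66.8 -173.3]
jar j5 3436.0 [[396.0, 239.0], [338.0, 246.0], [332.0, 188.0], [393.0, 181.0]] c [ 0.4972 -0.2476  0.08  ] edges [0.0601 0.0605 0.0605 0.0598] ang [  97.1    6.2  -83.5 -174.3]
jar j6 488.5 [[348.0, 194.0], [348.0, 218.0], [329.0, 204.0], [329.0, 166.0]] c [ 0.5154 -0.3003  0.08  ] edges [0.0245 0.0241 0.0376 0.0335] ang [-179.1   53.2    0.2 -145.4]
```

View pics/q.png

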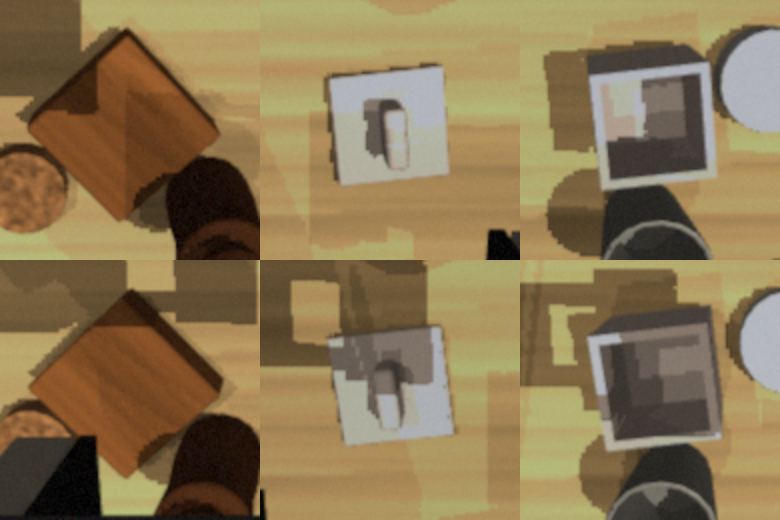

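The crops show the plinth diamond, the lid with its bar handle along world x (image vertical), and the canister rim with the tumbler below it and the tin to the right. I triangulate the corners for the heights.

```bash
cat > tric.py <<'E'
from meas import *
def sq(c,yaw,h,z):
    a=np.radians(yaw)+np.pi/4+np.arange(4)*np.pi/2;return np.c_[c[0]+h*2**.5*np.cos(a),c[1]+h*2**.5*np.sin(a),np.full(4,z)]
def refine(n,X):
    f,m=load(n);p=proj(m,X).astype(np.float32).reshape(-1,1,2)
    g=cv2.cvtColor(f,cv2.COLOR_BGR2GRAY)
    r=cv2.cornerSubPix(g,p.copy(),(4,4),(-1,-1),(3,40,.01)).reshape(-1,2);return m,r,np.linalg.norm(r-p.reshape(-1,2),axis=1)
if __name__=="__main__":
  for t,c,yaw,h,z,vs in[("plinth",(.582,.2415),43,.038,.03,("p1","p2")),("lid",(.630,-.0125),6.3,.032,.01,("l1","l2")),("jar",(.4972,-.2476),6.4,.03,.08,("j5","j6"))]:
    X=sq(c,yaw,h,z);V=[refine(n,X) for n in vs]
    for i in range(4):
        x,e=tri([v[0] for v in V],[v[1][i] for v in V]);print(t,i,x.round(4),"gap",np.round(e[0],4),"moved px",[v[2][i].round(1) for v in V])
E
python3 tric.py
```

```text
plinth 0 [0.587  0.2928 0.0368] gap 0.0008 moved px [np.float32(2.1), np.float32(0.0)]
plinth 1 [0.5272 0.2444 0.0247] gap 0.0002 moved px [np.float32(1.5), np.float32(0.9)]
plinth 2 [0.5797 0.1886 0.0288] gap 0.0006 moved px [np.float32(1.2), np.float32(0.8)]
plinth 3 [0.6375 0.2393 0.0326] gap 0.0013 moved px [np.float32(2.6), np.float32(0.0)]
lid 0 [0.6567 0.0237 0.0079] gap 0.0015 moved px [np.float32(1.0), np.float32(2.4)]
lid 1 [0.596  0.0159 0.006 ] gap 0.0003 moved px [np.float32(2.5), np.float32(2.0)]
lid 2 [ 0.6022 -0.0475  0.0061] gap 0.0006 moved px [np.float32(1.3), np.float32(2.0)]
lid 3 [ 0.6644 -0.0406  0.0048] gap 0.0001 moved px [np.float32(1.1), np.float32(0.0)]
jar 0 [ 0.5234 -0.2147  0.0807] gap 0.0 moved px [np.float32(0.4), np.float32(0.3)]
jar 1 [ 0.4642 -0.2218  0.0818] gap 0.0002 moved px [np.float32(0.9), np.float32(0.4)]
jar 2 [ 0.4761 -0.2782  0.0935] gap 0.0011 moved px [np.float32(0.3), np.float32(3.7)]
jar 3 [ 0.5282 -0.2761  0.0689] gap 0.0003 moved px [np.float32(0.4), np.float32(2.5)]
```

Heights agree with the text: canister rim 0.081, plinth top about 0.031, lid plate about 0.007 to 0.010. I use canister (0.497,−0.248) yaw 6.4°, plinth (0.5825,0.2413) yaw 43° and lid (0.630,−0.012) yaw 6.3°. Now I descend on the canister, with the fingers over the tin.

>>> arm_command(series=[0,0,-0.071,-0.09,-0.37,0.8,1,0,0,-0.071,-0.09,-0.37,0.8,1,0,0,-0.071,-0.09,-0.37,0.8,1,0,0,-0.071,-0.09,-0.37,0.8,1])

```text
t: 7.4
eef_pos: [0.498, -0.2486, 0.2502]
ee_rot: [3.14, -0.002, 0.112]
force: [-0.9, -0.1, -0.1]
width: 0.0875
gripper_force: 0.0
```

>>> arm_command(series=[0,0,0,0,0,0.8,1,0,0,0,0,0,0.8,1,0,0,0,0,0,0.8,1,0,0,0,0,0,0.8,1,0,0,0,0,0,0.8,1])

```text
t: 8.02
eef_pos: [0.4979, -0.2488, 0.1703]
ee_rot: [3.141, -0.003, 0.111]
force: [0.2, -0.4, -0.3]
width: 0.0878
gripper_force: 0.0
```

```bash
python3 shot.py j7; python3 - <<'E'
from station import arm
from h import *
print(tool(arm.get_state(),(.497,-.248,.063),.112))
E
```

```text
8.03 [ 0.4979 -0.2488  0.1703] [ 3.141e+00 -3.000e-03  1.110e-01] 0.01
(array([ 0.   , -0.001, -0.001]), array([-0.008, -0.009,  1.07 ]))
```

View pics/j7.png

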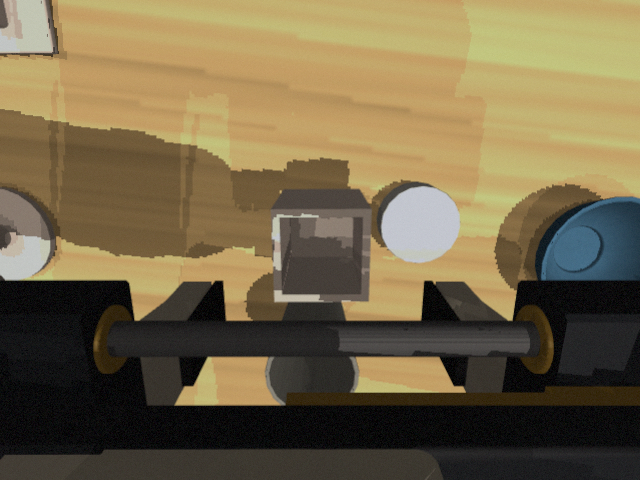

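The rim is square in the view, columns 273–369, centred between the jaws. I descend and grip.

>>> arm_command(series=[0,0,0,-0.01,-0.01,0.4,1,0,0,0,-0.01,-0.01,0.7,1,0,0,0,-0.01,-0.01,0.9,1,0,0,0,-0.01,-0.01,1,1,0,0,0,-0.01,-0.01,1,1])

```text
t: 8.7
eef_pos: [0.4959, -0.2477, 0.0686]
ee_rot: [-3.142, 0.0, 0.111]
force: [-0.7, 0.3, 0.1]
width: 0.0875
gripper_force: 0.0
```

>>> arm_command(series=[0,0,0,0,0,0.07,1,0,0,0,0,0,0.07,1,0,0,0,0,0,0.07,0.85,0,0,0,0,0,0.07,0.72,0,0,0,0,0,0.07,0.6,0,0,0,0,0,0.07,0.4,0,0,0,0,0,0.07,0.2,0,0,0,0,0,0.07,0.2], force=22)

```text
t: 9.7
eef_pos: [0.4959, -0.2477, 0.0617]
ee_rot: [3.142, -0.0, 0.111]
force: [-0.7, -0.2, 2.4]
width: 0.0602
gripper_force: 22.0
```

Gripped at width 60.2 mm. I lift and carry.

>>> arm_command(series=[0,0,0,0,0,-0.1,0.2,0,0,0,0,0,-0.4,0.2,0,0,0,0,0,-0.7,0.2,0,0,0,0,0,-1,0.2])

```text
t: 10.2
eef_pos: [0.4954, -0.2475, 0.1627]
ee_rot: [-3.141, 0.0, 0.111]
force: [1.1, -0.2, -2.5]
width: 0.06
gripper_force: 22.0
```

>>> arm_command(series=[0,0,0,0.05,-0.15,-0.3,0.2,0,0,0,0.1,-0.4,-0.6,0.2,0,0,0,0.2,-0.7,-0.8,0.2,0,0,0,0.28,-0.95,-0.8,0.2])

```text
t: 10.7
eef_pos: [0.5138, -0.1493, 0.2439]
ee_rot: [3.141, -0.004, 0.111]
force: [-0.4, 0.4, -3.0]
width: 0.0599
gripper_force: 22.0
```

>>> arm_command(series=[0,0,0,0.09,-0.32,0,0.2,0,0,0,0.18,-0.64,0,0.2,0,0,0,0.28,-0.95,0,0.2])

```text
t: 11.08
eef_pos: [0.5299, -0.0516, 0.2418]
ee_rot: [-3.141, 0.0, 0.111]
force: [-0.4, -0.2, -2.6]
width: 0.0599
gripper_force: 22.0
```

>>> arm_command(series=[0,0,0,0.09,-0.32,0,0.2,0,0,0,0.18,-0.64,0,0.2,0,0,0,0.28,-0.95,0,0.2])

```text
t: 11.45
eef_pos: [0.5473, 0.0459, 0.2418]
ee_rot: [-3.141, 0.0, 0.111]
force: [1.2, -0.6, -2.6]
width: 0.06
gripper_force: 22.0
```

>>> arm_command(series=[0,0,0,0.09,-0.32,0,0.2,0,0,0,0.18,-0.64,0,0.2,0,0,0,0.28,-0.95,0,0.2])

```text
t: 11.82
eef_pos: [0.5646, 0.1434, 0.2418]
ee_rot: [-3.142, 0.001, 0.111]
force: [0.9, -0.8, -2.3]
width: 0.0599
gripper_force: 22.0
```

>>> arm_command(series=[0,0,-0.1,0.09,-0.32,0,0.2,0,0,-0.2,0.18,-0.6,0,0.2,0,0,-0.3,0.24,-0.8,0,0.2,0,0,-0.406,0.28,-0.9,0,0.2,0,0,-0.406,0.28,-0.95,0,0.2,0,0,-0.406,0.28,-0.95,0,0.2,0,0,-0.406,0.28,-0.95,0,0.2])

```text
t: 12.7
eef_pos: [0.5821, 0.2394, 0.2417]
ee_rot: [-3.142, 0.0, 0.746]
force: [1.1, 0.1, -2.3]
width: 0.0598
gripper_force: 22.0
```

```bash
python3 shot.py h1; python3 - <<'E'
from station import arm
from h import *
s=arm.get_state();print(s["width"],s["gripper_force"],tool(s,(.582,.2405,.0922),.750))
E
```

```text
12.7 [0.5821 0.2394 0.2417] [-3.142  0.     0.746] 0.01
0.06015093844033889 21.9936141371727 (array([-0.   , -0.   , -0.002]), array([ 0.007, -0.009,  1.496]))
```

View pics/h1.png

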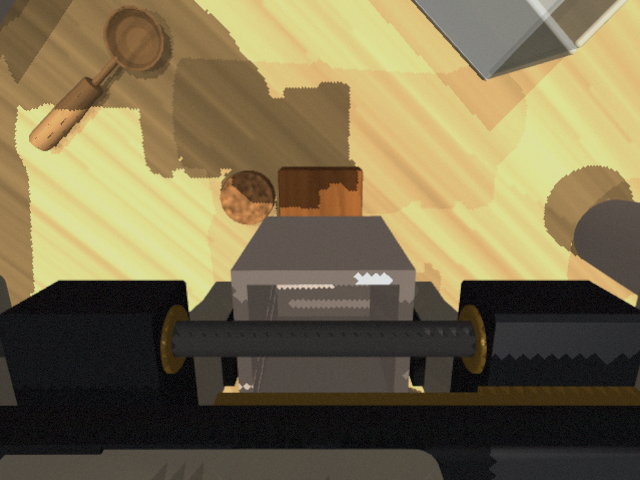

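The held canister is upright, and the plinth's far edge spans columns 279–362 with its edges parallel to the picture. I check the lateral offset.

```bash
python3 - <<'E'
from meas import *
s,m=pickle.load(open("pics/h1.pkl","rb"));f=cv2.imread("pics/h1.png")
k=cv2.inRange(cv2.cvtColor(f,cv2.COLOR_BGR2HSV),np.array((0,110,60)),np.array((14,255,255)));k=cv2.morphologyEx(k,cv2.MORPH_CLOSE,np.ones((5,5)))
Rt=R.from_euler("xyz",s["ee_rot"]).inv()
for v in(185,195,205):
    c=np.flatnonzero(k[v,278:400])+278;P=onz(m,[(c[0]-.5,v),(c[-1]+.5,v)],.03);print(v,c[0],c[-1],(Rt.apply(P-s["eef_pos"])*1e3).round(1).tolist())
c=np.flatnonzero(k[150:225,330])+150;P=onz(m,[(300,167),(340,167),(340,c[0])],.03);print(c[:3],(Rt.apply(P-s["eef_pos"])*1e3).round(1).tolist())
E
```

```text
185 279 361 [[25.2, -39.3, 211.7], [25.1, 35.0, 211.7]]
195 278 361 [[16.2, -40.5, 211.7], [16.1, 35.3, 211.7]]
205 279 361 [[7.0, -39.9, 211.7], [7.0, 35.5, 211.7]]
[167 168 169] [[41.1, -19.7, 211.7], [41.1, 15.6, 211.7], [41.1, 15.6, 211.7]]
```

Lateral offset is about −2 mm in y and +1 to 2 mm in x. I apply that and descend.

>>> arm_command(series=[0,0,0,0.013,-0.016,0.25,0.2,0,0,0,0.013,-0.016,0.55,0.2,0,0,0,0.013,-0.016,0.8,0.2,0,0,0,0.013,-0.016,0.95,0.2,0,0,0,0.013,-0.016,1,0.2])

```text
t: 13.38
eef_pos: [0.582, 0.2416, 0.141]
ee_rot: [3.142, 0.001, 0.748]
force: [0.5, 0.3, -2.4]
width: 0.06
gripper_force: 22.0
```

>>> arm_command(series=[0,0,0,0,0,0.2,0.2,0,0,0,0,0,0.35,0.2,0,0,0,0,0,0.42,0.2,0,0,0,0,0,0.44,0.2,0,0,0,0,0,0.44,0.2,0,0,0,0,0,0.44,0.2])

```text
t: 14.12
eef_pos: [0.5824, 0.2422, 0.0982]
ee_rot: [3.141, -0.001, 0.749]
force: [0.1, 0.9, -2.7]
width: 0.0597
gripper_force: 22.0
```

>>> arm_command(series=[0,0,0,0,0,0.015,0.2,0,0,0,0,0,0.03,0.2,0,0,0,0,0,0.04,0.2,0,0,0,0,0,0.05,0.2,0,0,0,0,0,0.055,0.2,0,0,0,0,0,0.055,0.2])

```text
t: 14.88
eef_pos: [0.5821, 0.242, 0.092]
ee_rot: [3.142, 0.0, 0.749]
force: [0.4, 0.1, -2.6]
width: 0.0599
gripper_force: 22.0
```

>>> arm_command(series=[0,0,0,0,0,0.005,0.2,0,0,0,0,0,0.01,0.2,0,0,0,0,0,0.01,0.2])

```text
t: 15.25
eef_pos: [0.5822, 0.242, 0.0917]
ee_rot: [3.141, -0.001, 0.749]
force: [-2.6, -1.1, 6.4]
width: 0.0598
gripper_force: 22.0
```

It has landed with about 9 N. I release, rise straight up, then look.

>>> arm_command(series=[0,0,0,0,0,0,0.75,0,0,0,0,0,0,0.85,0,0,0,0,0,0,1,0,0,0,0,0,0,1,0,0,0,0,0,0,1])

```text
t: 15.88
eef_pos: [0.5821, 0.242, 0.091]
ee_rot: [3.142, 0.0, 0.749]
force: [-1.5, -0.1, -0.4]
width: 0.0876
gripper_force: 0.0
```

>>> arm_command(series=[0,0,0,0,0,-0.2,1,0,0,0,0,0,-0.6,1,0,0,0,0,0,-1,1])

```text
t: 16.25
eef_pos: [0.582, 0.2418, 0.1919]
ee_rot: [3.142, 0.001, 0.749]
force: [-0.1, -0.1, 0.7]
width: 0.0876
gripper_force: 0.0
```

>>> arm_command(series=[0,0,0,0.2,0,-0.6,1,0,0,0,0.2,0,-1,1,0,0,0,0.2,0,-1,1,0,0,0,0.2,0,-1,1,0,0,0,0.2,0,-1,1])

```text
t: 16.88
eef_pos: [0.5962, 0.2552, 0.2896]
ee_rot: [-3.141, 0.002, 0.749]
force: [0.5, 0.2, 0.3]
width: 0.0874
gripper_force: 0.0
```

```bash
python3 shot.py r1
```

```text
16.88 [0.5962 0.2552 0.2896] [-3.141e+00  2.000e-03  7.490e-01] 0.005
```

View pics/r1.png

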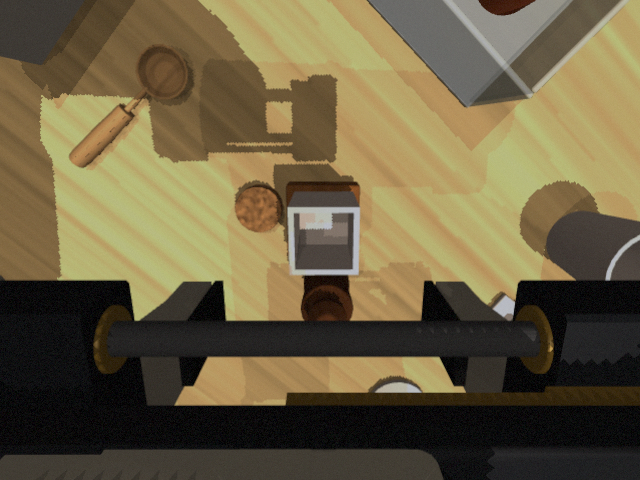

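The canister stands square on the block: rim columns 288–359, rows 205–275, plinth edges visible on both sides. I measure its offset from the plinth.

```bash
python3 - <<'E'
from meas import *
s,m=pickle.load(open("pics/r1.pkl","rb"));Rt=R.from_euler("xyz",s["ee_rot"]).inv()
m,q,f,_,a=quad("r1",(.5825,.2413,.11),(0,0,125),(180,60,255),60)
P=onz(m,q,.11);T=Rt.apply(P-s["eef_pos"])*1e3
print(q.tolist(),"rim c",P.mean(0).round(4),"edges",np.linalg.norm(np.roll(P,-1,0)-P,axis=1).round(4),"tool",T.round(1)[:,:2].tolist(),T.mean(0).round(1))
k=cv2.inRange(cv2.cvtColor(f,cv2.COLOR_BGR2HSV),np.array((0,110,50)),np.array((14,255,255)))
for v in(190,196):
    c=np.flatnonzero(k[v,284:380])+284;P=onz(m,[(c[0]-.5,v),(c[-1]+.5,v)],.03);print(v,c[0],c[-1],(Rt.apply(P-s["eef_pos"])*1e3).round(1).tolist())
c=np.flatnonzero(k[150:204,323])+150;P=onz(m,[(323,c[0]-.5)],.03);print(c[0],(Rt.apply(P-s["eef_pos"])*1e3).round(1).tolist())
E
```

```text
[[360.0, 207.0], [358.0, 274.0], [289.0, 274.0], [287.0, 207.0]] rim c [0.5834 0.2421 0.11  ] edges [0.0591 0.0599 0.0591 0.0603] tool [[11.6, 31.1], [-47.5, 30.8], [-47.5, -29.0], [11.6, -29.2]] [-18.    0.9 179.7]
190 287 358 [[13.2, -36.8, 259.6], [13.2, 36.9, 259.6]]
196 287 358 [[7.1, -36.9, 259.6], [7.0, 37.0, 259.6]]
185 [[18.9, 0.6, 259.6]]
```

Offset is under 1 mm. Now to the lid for a close look.

>>> arm_command(series=[0,0,0.1,-0.4,0.4,0,1,0,0,0.2,-0.8,0.8,0,1,0,0,0.3,-1,1,0,1,0,0,0.407,-1,1,0,1,0,0,0.407,-1,1,0,1])

```text
t: 17.55
eef_pos: [0.5914, 0.1137, 0.2904]
ee_rot: [3.141, 0.001, 0.11]
force: [-0.1, 0.6, 0.2]
width: 0.0873
gripper_force: 0.0
```

>>> arm_command(series=[0,0,0,0.28,0.67,0.2,1,0,0,0,0.28,0.67,0.2,1])

```text
t: 17.8
eef_pos: [0.627, 0.0491, 0.2689]
ee_rot: [3.141, 0.003, 0.113]
force: [0.6, 1.5, -0.6]
width: 0.0875
gripper_force: 0.0
```

>>> arm_command(series=[0,0,0,0.28,0.67,0.2,1,0,0,0,0.28,0.67,0.2,1,0,0,0,0.28,0.67,0.2,1,0,0,0,0.28,0.67,0.2,1])

```text
t: 18.3
eef_pos: [0.6618, -0.0118, 0.2514]
ee_rot: [-3.141, -0.0, 0.112]
force: [-0.4, -0.3, 0.2]
width: 0.0875
gripper_force: 0.0
```

```bash
python3 shot.py k1; python3 - <<'E'
from tric import *
s,m=pickle.load(open("pics/k1.pkl","rb"));Rt=R.from_euler("xyz",s["ee_rot"]).inv()
m,q,f,_,a=quad("k1",(.63,-.012,.01),(0,0,95),(180,45,255),70)
P=onz(m,q,.01);print(q.tolist(),P.mean(0).round(4),np.linalg.norm(np.roll(P,-1,0)-P,axis=1).round(4),np.degrees([np.arctan2(*(d[1::-1])) for d in np.roll(P,-1,0)-P]).round(1))
u,v=proj(m,[(.63,-.012,.02)])[0].astype(int)
cv2.imwrite("pics/k1c.png",cv2.resize(f[v-90:v+90,u-110:u+110],None,fx=3,fy=3));print(u-110,v-90)
E
```

```text
18.3 [ 0.6618 -0.0118  0.2514] [-3.141 -0.     0.112] 0.01
[[352.0, 207.0], [350.0, 265.0], [290.0, 267.0], [288.0, 207.0]] [ 0.6303 -0.012   0.01  ] [0.0607 0.0619 0.0629 0.0632] [-174.4   98.4    6.8  -83.7]
209 150
```

View pics/k1c.png

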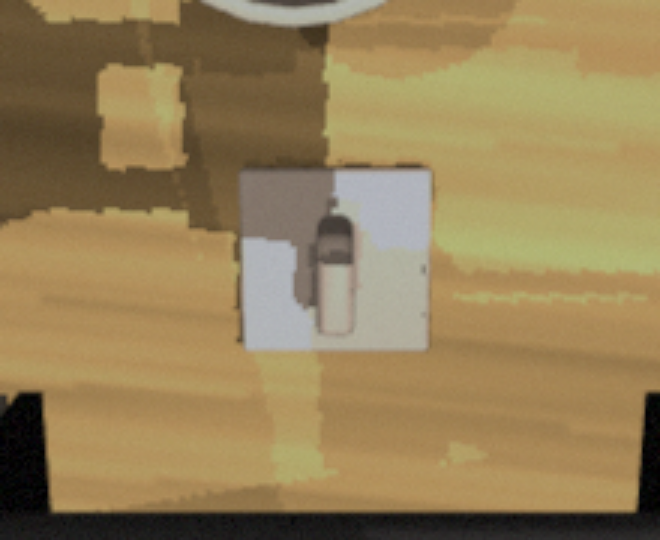

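The lid is square to the tool, its bar in line with tool x, centred at (0.6303,−0.012). I descend onto the handle.

>>> arm_command(series=[0,0,0,-0.31,-0.03,0.4,0.6,0,0,0,-0.31,-0.03,0.8,0.6,0,0,0,-0.31,-0.03,0.9,0.6,0,0,0,-0.31,-0.03,0.9,0.6])

```text
t: 18.85
eef_pos: [0.6313, -0.0126, 0.1617]
ee_rot: [3.141, -0.0, 0.111]
force: [-1.0, -0.3, 0.5]
width: 0.0553
gripper_force: 0.0
```

>>> arm_command(series=[0,0,0,0,0,0.4,0.6,0,0,0,0,0,0.7,0.6,0,0,0,0,0,0.85,0.6,0,0,0,0,0,0.9,0.6,0,0,0,0,0,0.9,0.6,0,0,0,0,0,0.9,0.6])

```text
t: 19.6
eef_pos: [0.6316, -0.0131, 0.0724]
ee_rot: [-3.141, -0.002, 0.11]
force: [-0.0, -0.1, -0.1]
width: 0.0524
gripper_force: 0.0
```

```bash
python3 - <<'E'
from station import arm
from h import *
s=arm.get_state();print(s["t"],s["eef_pos"],s["width"],tool(s,(.6303,-.012,.035),.111))
E
```

```text
19.6 [ 0.63161136 -0.01306551  0.07236669] 0.0523817769968739 (array([-0.   , -0.001, -0.001]), array([-0.013, -0.012,  0.374]))
```

>>> arm_command(series=[0,0,0,-0.013,-0.011,0.15,0.5,0,0,0,-0.013,-0.011,0.28,0.5,0,0,0,-0.013,-0.011,0.35,0.5,0,0,0,-0.013,-0.011,0.372,0.5,0,0,0,-0.013,-0.011,0.372,0.5,0,0,0,-0.013,-0.011,0.372,0.5])

```text
t: 20.35
eef_pos: [0.6297, -0.0122, 0.0342]
ee_rot: [-3.142, -0.001, 0.11]
force: [-0.1, 1.3, -0.2]
width: 0.0438
gripper_force: 0.0
```

>>> arm_command(series=[0,0,0,0,0,0,0.4,0,0,0,0,0,0,0.3,0,0,0,0,0,0,0.22,0,0,0,0,0,0,0.16,0,0,0,0,0,0,0.1,0,0,0,0,0,0,0,0,0,0,0,0,0,0,0,0,0,0,0,0,0], force=15)

```text
t: 21.35
eef_pos: [0.6294, -0.0123, 0.0339]
ee_rot: [3.142, 0.0, 0.11]
force: [-0.2, -0.4, 0.4]
width: 0.0119
gripper_force: 15.0
```

Gripped at 11.9 mm, which matches the bar. I lift and carry to the canister.

>>> arm_command(series=[0,0,0,0,0,-0.1,0,0,0,0,0,0,-0.4,0,0,0,0,0,0,-0.7,0,0,0,0,0,0,-1,0])

```text
t: 21.85
eef_pos: [0.6292, -0.0123, 0.1353]
ee_rot: [-3.142, -0.0, 0.11]
force: [0.8, 0.1, -0.7]
width: 0.0122
gripper_force: 15.0
```

>>> arm_command(series=[0,0,0,0,0,-0.3,0,0,0,0,0,-0.2,-0.6,0,0,0,0,-0.03,-0.5,-0.9,0,0,0,0,-0.06,-0.86,-1,0])

```text
t: 22.35
eef_pos: [0.6145, 0.0732, 0.2369]
ee_rot: [-3.141, -0.004, 0.109]
force: [0.3, 0.8, -1.4]
width: 0.0121
gripper_force: 15.0
```

>>> arm_command(series=[0,0,0,-0.02,-0.28,0,0,0,0,0,-0.04,-0.56,0,0,0,0,0,-0.06,-0.86,0,0])

```text
t: 22.72
eef_pos: [0.5982, 0.1582, 0.2345]
ee_rot: [-3.141, -0.0, 0.109]
force: [0.9, -0.4, -1.1]
width: 0.0118
gripper_force: 15.0
```

>>> arm_command(series=[0,0,-0.1,-0.02,-0.28,0,0,0,0,-0.2,-0.04,-0.56,0,0,0,0,-0.3,-0.06,-0.8,0,0,0,0,-0.407,-0.07,-0.86,0,0,0,0,-0.407,-0.07,-0.86,0,0,0,0,-0.407,-0.07,-0.86,0,0])

```text
t: 23.48
eef_pos: [0.5822, 0.2417, 0.2341]
ee_rot: [3.142, -0.0, 0.745]
force: [0.4, 0.6, -1.0]
width: 0.0119
gripper_force: 15.0
```

```bash
python3 shot.py m1; python3 - <<'E'
from station import arm
from h import *
s=arm.get_state();print(s["t"],s["eef_pos"],s["width"],tool(s,(.5823,.2418,.14),.749))
E
```

```text
23.48 [0.5822 0.2417 0.2341] [ 3.142 -0.     0.745] 0.011
23.525 [0.58228691 0.24161976 0.23405815] 0.011891280171371713 (array([-0.   , -0.   , -0.002]), array([ 0.001, -0.001,  0.941]))
```

View pics/m1.png

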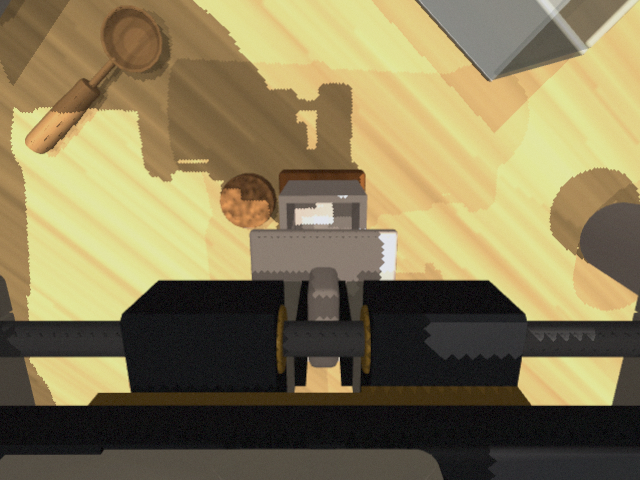

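The held lid is level and square: plate columns 250–397 (mid 323.5), canister rim columns 280–366 (mid 323). I check the fore-aft alignment.

```bash
python3 - <<'E'
from meas import *
s,m=pickle.load(open("pics/m1.pkl","rb"));Rt=R.from_euler("xyz",s["ee_rot"]).inv();f=cv2.imread("pics/m1.png")
g=cv2.cvtColor(f,cv2.COLOR_BGR2GRAY).astype(int)
print(g[186:206,295],g[222:240,300])
for px,z in[((280,194),.11),((366,194),.11),((323,193.5),.11),((250,231),.234-.0239),((397,231),.234-.0239),((300,230),.234-.0239)]:
    print(px,(Rt.apply(onz(m,[px],z)-s["eef_pos"])*1e3).round(1))
E
```

```text
[ 92  92  91  90  93  89  92  88  92 103 122 127 129 127 126 128 123 102
  91  85] [214 199 138  88  91  90  91  88  93 105 121 126 126 127 130 130 128 127]
(280, 194) [[ 31.7 -28.4 124.1]]
(366, 194) [[ 31.6  29.5 124.1]]
(323, 193.5) [[ 32.    0.5 124.1]]
(250, 231) [[ 32.5 -30.5  24. ]]
(397, 231) [[32.4 32.  24. ]]
(300, 230) [[32.9 -9.3 24. ]]
```

Aligned within 0.5 mm. I descend.

>>> arm_command(series=[0,0,0,0,0,0.25,0,0,0,0,0,0,0.5,0,0,0,0,0,0,0.7,0,0,0,0,0,0,0.82,0,0,0,0,0,0,0.86,0,0,0,0,0,0,0.86,0,0,0,0,0,0,0.86,0])

```text
t: 24.4
eef_pos: [0.5827, 0.2423, 0.1487]
ee_rot: [3.141, -0.001, 0.749]
force: [-0.4, -0.2, -1.1]
width: 0.0122
gripper_force: 15.0
```

>>> arm_command(series=[0,0,0,0,0,0.015,0,0,0,0,0,0,0.03,0,0,0,0,0,0,0.045,0,0,0,0,0,0,0.055,0,0,0,0,0,0,0.06,0,0,0,0,0,0,0.065,0,0,0,0,0,0,0.065,0])

```text
t: 25.28
eef_pos: [0.5823, 0.2421, 0.1413]
ee_rot: [-3.142, 0.0, 0.749]
force: [-0.3, -0.7, -1.6]
width: 0.0117
gripper_force: 15.0
```

>>> arm_command(series=[0,0,0,0,0,0.005,0,0,0,0,0,0,0.01,0,0,0,0,0,0,0.015,0,0,0,0,0,0,0.015,0])

```text
t: 25.78
eef_pos: [0.5823, 0.2421, 0.1399]
ee_rot: [3.142, -0.0, 0.749]
force: [0.4, -0.3, -1.4]
width: 0.0121
gripper_force: 15.0
```

>>> arm_command(series=[0,0,0,0,0,0.005,0,0,0,0,0,0,0.01,0,0,0,0,0,0,0.01,0])

```text
t: 26.15
eef_pos: [0.5824, 0.2422, 0.1399]
ee_rot: [3.141, -0.001, 0.749]
force: [-3.1, -0.8, 5.5]
width: 0.0118
gripper_force: 15.0
```

Contact came at exactly the closed height (0.1399) with about 7 N. I release and rise.

>>> arm_command(series=[0,0,0,0,0,0,0.25,0,0,0,0,0,0,0.4,0,0,0,0,0,0,0.4,0,0,0,0,0,0,0.4,0,0,0,0,0,0,0.4])

```text
t: 26.78
eef_pos: [0.5823, 0.2421, 0.1388]
ee_rot: [-3.142, 0.0, 0.749]
force: [-0.2, -0.9, -0.5]
width: 0.0349
gripper_force: 0.0
```

>>> arm_command(series=[0,0,0,0,0,-0.1,0.4,0,0,0,0,0,-0.4,0.4,0,0,0,0,0,-0.8,0.4,0,0,0,0,0,-1,0.4])

```text
t: 27.28
eef_pos: [0.5831, 0.2425, 0.2423]
ee_rot: [3.141, -0.004, 0.749]
force: [0.7, 0.4, -0.9]
width: 0.0354
gripper_force: 0.0
```

>>> arm_command(series=[0,0,0,0.2,0,-0.6,0.4,0,0,0,0.2,0,-0.8,0.4,0,0,0,0.2,0,-0.8,0.4,0,0,0,0.2,0,-0.8,0.4,0,0,0,0.2,0,-0.8,0.4])

```text
t: 27.9
eef_pos: [0.5965, 0.2554, 0.3177]
ee_rot: [-3.141, 0.002, 0.749]
force: [0.0, -0.3, -0.0]
width: 0.0351
gripper_force: 0.0
```

```bash
python3 shot.py e1; python3 - <<'E'
from meas import *
from station import arm
f,m=load("e1");_,q,_,_,a=quad("e1",(.583,.2424,.116),(0,0,95),(180,60,255),75)
P=onz(m,q,.116);print(q.tolist(),P.mean(0).round(4),np.linalg.norm(np.roll(P,-1,0)-P,axis=1).round(4))
g=arm.grab_frame("side");u,v=proj(arm.camera_model("side"),[(.583,.242,.08)])[0].astype(int)
cv2.imwrite("pics/e.png",np.hstack([cv2.resize(f[120:300,220:420],(400,360)),cv2.resize(g[v-60:v+60,u-65:u+65],(390,360))]))
E
```

```text
27.9 [0.5965 0.2554 0.3177] [-3.141e+00  2.000e-03  7.490e-01] 0.004
[[359.0, 200.0], [358.0, 268.0], [288.0, 268.0], [288.0, 200.0]] [0.5832 0.2421 0.116 ] [0.0636 0.0647 0.0636 0.0624]
```

View pics/e.png

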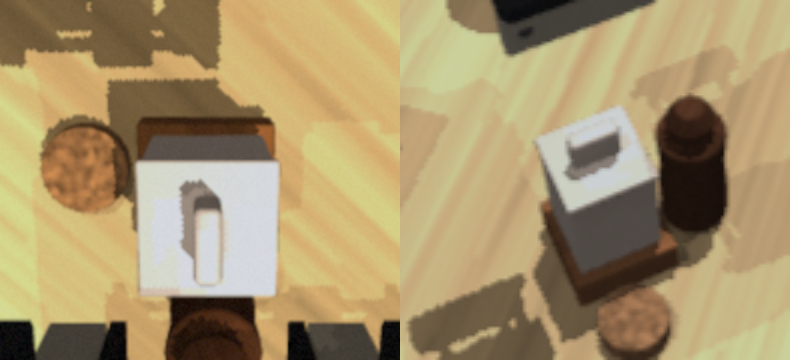

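The lid is level, square and closed on the canister, centred at (0.5832,0.2421), and the canister sits square on the block. The mill and trivet are untouched. I hand the job in.

```bash
python3 -c "
from station import arm
print(arm.job_done())"
```

```text
the job is handed in; nothing more can be done
None
```

The canister stands centred and square on the display block with the square lid fully closed on it, the bystanders were left alone, and the job was handed in at about 28 s on the robot's clock; the judge's verdict was not returned.

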